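# Set the stop clearance of a knee unit with a gauge blade

### The job

Pick up the thin gauge (the one with the flat block handle), lay its blade on the bed of the clamped knee unit and slide it under the stop screw until its tip is home against the column. Then turn the stop screw clockwise until the blade just drags: nipped lightly, neither loose nor clamped hard. Let go and leave the gauge home in the gap, and leave everything else on the bench alone.

Things in the scene. Friction and masses are not known exactly. Their poses are not given: they have to be found in the camera images.
- stand: Prosthetic knee unit in a cradle, fixed to the bench. Origin at the bench below the screw's axis; x points from the gap's open front (robot's side) to the column, z up. Aluminium bed, top at z 40 mm, x -135 to +50, 74 wide. Grey column: front face at x +25. Grey head over the gap: x -22 to +60, 46 wide, z 84 to 112. Behind, a dark 30 mm tube to x 200 on a wooden block, up to z 95.
- column_face (a point): The column's front face, the stop for the blade's tip: point at stand x +25, y 0, z 42.5 mm. The gap is the space between the bed and the screw's foot, a flat steel disc of 18 mm diameter above the bed on the screw's axis (stand x 0, y 0).
- gap_mouth (a point): Point on the bed (stand x -58, y 0, z 40 mm) at the mouth of two steel guide strips, 8 mm high, about 38 mm apart here on the inside, narrowing to 31 mm at x -45 and so on to x +21 mm.
- screw: Stop screw, vertical. Origin on its axis in the middle of its steel T-bar, 136 mm above the bench. Bar: 110 mm long along its own y, 12 thick along its x, z from -14 to +14 mm. It keeps its height; it turns about one turn in all. Clockwise from above lowers the foot, which turns with it, by 3 mm per rad. Turning free takes about 0.05 N m; it stays where it is left.
- bar_top (a point): Top middle of the T-bar, 150 mm above the bench. Behaviour of the screw: at the start the foot hangs 3 to 12 mm above a blade lying on the bed. How much cannot be told from the bar: the foot is fixed to the spindle at a length that differs from unit to unit, so feel for it (turning torque, push at the bar's end, or a tug on the blade).
- head_top (a point): Top of the head on the screw's axis, 112 mm above the bench. Behaviour: the foot is sprung. From first touch it presses on the blade with 6 N per mm, about 18 N per rad of turn, and the torque to turn rises by about 0.25 N m per rad. A tug on the blade meets a drag of about 1.2 times the foot's force. Just dragging is 4 to 14 N, 0.25 to 0.75 rad past touch; over 22 N spoils the blade.
- gauge: Thin gauge, about 120 g: steel blade 5 mm thick, 24 wide, with a black block handle at its rear. Origin at the blade's underside below the handle's middle; x points along the blade, z up. Blade x -18 to +113 mm; handle 36 along x, 14 along y, z 5 to 42. It lies flat on the bench at first. Home (tip on the column), its origin is at stand x -88, y 0, z 40 mm, x axes parallel.
- gauge_tip (a point): Tip of the thin gauge's blade, mid-thickness, at gauge x +113 mm; the last 13 mm of the blade are 16 mm wide.
- thick_gauge: Another gauge, not to be used: blade of the same outline but 11 mm thick, with a round black handle 22 mm in diameter up to z = 43 mm; origin and axes as for the thin gauge. The two gauges may lie in either place.
- driver: Bystander, to be left alone: screwdriver; origin at its underside or middle.
- spanner: Bystander, to be left alone: open-ended spanner; origin at its underside or middle.
- adapter: Bystander, to be left alone: small round steel pyramid adapter; origin at its underside or middle.
- tube_clamp: Bystander, to be left alone: short aluminium tube clamp ring; origin at its underside or middle.
- adhesive: Bystander, to be left alone: white adhesive bottle; origin at its underside or middle.
- paste_jar: Bystander, to be left alone: clear jar with white cap; origin at its underside or middle.
- cup: Bystander, to be left alone: open grey cup; origin at its underside or middle.
Mind the look-alikes: they are no part of the job. Leave any blue or green look-alike of the gauge alone.

How it is judged:
By the outcome, as a careful person would: the job done as asked, in the order asked, and still so for the second after the job is handed in, with the robot touching nothing.
It also fails if it takes over 72 s, if anything falls off the work surface, if the arm or the gripper's body presses on something with over 40 N, if the wrist force passes 120 N, or if a joint passes its speed limit or range.

### The arm

A 6-joint arm with a two-finger parallel gripper is mounted at the origin on the work surface. World frame = base frame: x ahead of the robot, y to its left, z up, the work surface at z = 0. Lengths are in m, angles in rad, forces in N, time in s.
With the tool pointing down it reaches from about 0.35 to 0.725 m from the base axis. Payload 6 kg.
Tool frame: the origin (TCP) lies between the finger pads; the fingertips stand 17 mm ahead of it and the grasp point (between the pads) lies 2 mm behind it (manip.tip_extent is the distance from the TCP to the fingertips, in m); z points along the fingers, y is the direction in which the jaws open and shut (so a half turn about z gives the same grasp; the last joint's range is limited). The gripper opens to 85 mm and grips with 20 to 120 N. Pads are 22 mm wide; open, the fingers measure 114 mm over their backs; the gripper's body (76 mm by 85 mm) begins 54 mm behind the grasp point. The pads swing forward as they close: fully open they stand 13 mm farther back than shut.
Start: joints at [-0.83, 0.04, 0.085, 0, -1.615, -0.334], TCP at [0.237, -0.551, 0.248] pointing down, gripper open.
Joint ranges: [-2.56, 2.56], [-1.29, 2.01], [-1.08, 1.49], [-3.29, 1.98], [-2.81, -0.18], [-2.99, 2.99]. Speed limits (rad/s): [2.57, 2.57, 3.01, 3.14, 3.14, 3.14].

### API

Orientations are given as a rotation vector (axis times angle).
In Python, from cell import manip, optics, order gives the robot as it stands.
- The arm moves only by the tool move_arm, never from a script. Its argument "steps" is a list of rows, each a list of 3 entries, a list of its own where there are three numbers: the turn, a rotation vector about the world's x, y, z in degrees, then the shift along the world's x, y, z in m, then the closure, from 0 (fully open) to 1 (shut). In form: [[[wx, wy, wz], [x, y, z], grip], ...]. A call has 1 to 10 rows; each row is the pose to reach, as a shift and turn from the pose measured when the call began; what a row does not reach only later rows make up. A row lasts 1/8 s, in which the tool goes at most 62.5 mm and 10.7 degrees, less where a joint would pass 70% of its speed; a pose out of reach is approached as far as the arm can. A call with a gripper value outside its range is refused whole. The fingers move at their own pace and stop on an object; "newtons" is the grip in N (left out, the last holds). Time passes only in rows, so rows that repeat a pose let the fingers close. It gives the time, the measured TCP pose, the force and the opening at its end, in the units of the state.
- manip.state(): the state, without advancing time (a new reading comes with each control period).
- optics.capture(name): name is "scene" or "top" or "wrist"; returns a dict with "color" (420x560x3 uint8, red, green, blue), "intrinsics" (3x3 intrinsics, pixels), "position" and "orientation" of the camera in the world; the wrist camera has in their place "tool_from_camera" (4x4, takes a point from camera to tool coordinates, whose origin is the TCP and whose axes are the flange's). Camera axes: x right, y down, z forward; pixel columns grow to the right and rows downward; lengths in m; the calibration is good to about 2 mm. The wrist camera is an equidistant fisheye: a pixel r from the principal point sees the ray r / f radians off the axis. A picture is of the moment at which its call begins: read the wrist's pose just before it. There is no depth.
- order.close_job(): hands the job in, once; it reports no verdict.
Trained networks look in the newest picture that a camera, given by its name, has taken for a name from the list of things; names that differ only in an ending like _2 or _b are one class to them, and where a whole thing is asked for, a point or a joint stands for the part that bears it (a point fixed in the world has none). Each returns a list of dicts, best first, with "confidence" (0 to 1); they miss things now and then, are a little off and sometimes report something else, mostly with a low value. They report only what shows in the picture. A call takes as long as a camera call. They do not tell look-alikes from the thing itself.
- optics.masks_of(camera, target): "region" (420x560 bool, what is visible of it) and "bbox" ([left, top, width, height] in pixels, round what is visible of it).
The state is a dict: "clock": time; "qpos": joint angles; "joint_vel": joint speeds; "joint_torque": joint torques, N m; "position": TCP position; "orientation": TCP orientation; "force": force on the tool from outside, world axes, zero at the start; "ft_torque": the same for the moment, N m; "finger_gap": finger opening in m.
Only numpy, scipy, OpenCV 4.12 (cv2) and the standard library are available. Lean on these libraries where they do the work, as an engineer would, in place of code of your own. Each camera call takes 0.05 s, during which the arm holds its last target.

## Working session

There is one attempt and no reset: what is moved stays moved. The work goes in short steps, Python scripts to look and compute and a tool call to move; the robot and the scene stay as the last step left them, time stands still between calls to the robot, and variables do not carry over. Pictures are saved under pics/ and viewed, and the job is handed in when it is done.

Besides the shell and the picture viewer there is one more tool, called after "Call:" by a JSON object that holds its "name" and its "arguments". move_arm: Moves the arm, as the interface text tells. Its arguments: {"type":"object","properties":{"steps":{"type":"array"},"newtons":{"type":"number"}},"required":["steps"]}

```bash
mkdir -p pics; ls; python3 - <<'E'
from cell import manip, optics, order
import cv2
print(manip.state())
for n in ["scene","top","wrist"]:
    c=optics.capture(n); cv2.imwrite(f"pics/{n}0.png",c["color"][:,:,::-1])
    print(n,{k:v for k,v in c.items() if k!="color"})
E
```

```text
pics
{'clock': 0.0, 'qpos': array([-8.30316390e-01,  4.07797445e-02,  8.38246692e-02, -4.83151834e-04,
       -1.61551788e+00, -3.33734301e-01]), 'joint_vel': array([ 0.00105274, -0.00122055,  0.00077212, -0.00068166,  0.00217375,
       -0.00053396]), 'joint_torque': array([-1.82737451e-03, -3.68196702e+01,  3.47407973e+01,  6.93212897e+00,
       -5.41307279e-03, -9.01400682e-06]), 'position': array([ 0.23735382, -0.55072491,  0.24730082]), 'orientation': array([ 6.34462222e-01, -3.07640553e+00, -2.65037086e-03]), 'force': array([ 0.07377456, -0.71308292, -0.14900599]), 'ft_torque': array([-0.02874588,  0.02729797,  0.00640152]), 'finger_gap': 0.08545728897868879}
scene {'intrinsics': array([[462.31236981,   0.        , 280.88773291],
       [  0.        , 462.31236981, 214.11143663],
       [  0.        ,   0.        ,   1.        ]]), 'position': array([1.5036875 , 0.09288723, 0.71979876]), 'orientation': array([-1.57836461, -1.67399009,  0.89293612])}
top {'intrinsics': array([[384.42911482,   0.        , 273.50516594],
       [  0.        , 384.42911482, 207.19632255],
       [  0.        ,   0.        ,   1.        ]]), 'position': array([0.4662117 , 0.04864154, 1.1397503 ]), 'orientation': array([-2.17126199,  2.2180021 , -0.07775189])}
wrist {'intrinsics': array([[325.1922621 ,   0.        , 276.31321894],
       [  0.        , 325.1922621 , 215.41952365],
       [  0.        ,   0.        ,   1.        ]]), 'tool_from_camera': array([[ 7.32427678e-04, -9.65153842e-01, -2.61682107e-01,
         6.49884072e-02],
       [ 9.99998559e-01,  3.06056530e-04,  1.67009885e-03,
         5.15204549e-04],
       [-1.53181280e-03, -2.61682953e-01,  9.65152675e-01,
        -1.24717119e-01],
       [ 0.00000000e+00,  0.00000000e+00,  0.00000000e+00,
         1.00000000e+00]])}
```

View pics/scene0.png

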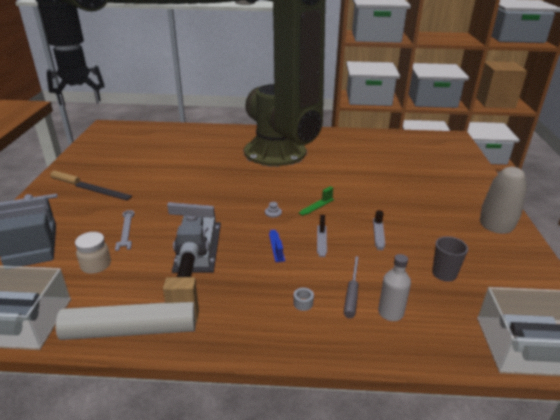

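View pics/top0.png

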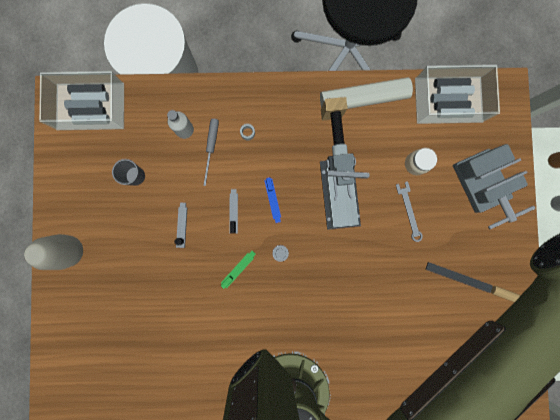

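View pics/wrist0.png

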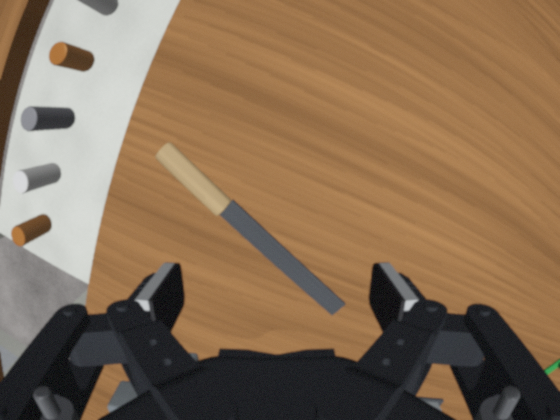

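The top view shows the unit at about (342,192) with its T-bar at (349,174). Four things could be the gauge: grey at (234,212), grey at (181,225), blue at (273,200) and green at (238,269). Blue and green are excluded as look-alikes, so I'll enlarge the two greys.

```bash
cat > h.py <<'E'
import numpy as np, cv2
from scipy.spatial.transform import Rotation as R
from cell import manip, optics, order
def ray(c,u,v):
    K=c["intrinsics"]; d=np.array([(u-K[0,2])/K[0,0],(v-K[1,2])/K[1,1],1.])
    return np.array(c["position"]), R.from_rotvec(c["orientation"]).as_matrix()@d
def atz(c,u,v,z):
    p,d=ray(c,u,v); return p+d*(z-p[2])/d[2]
def proj(c,P):
    K=c["intrinsics"]; q=R.from_rotvec(c["orientation"]).as_matrix().T@(np.array(P)-c["position"])
    return K[:2,:2]@(q[:2]/q[2])+K[:2,2]
def wproj(c,st,P):
    K=c["intrinsics"];T=c["tool_from_camera"]
    Rt=R.from_rotvec(st["orientation"]).as_matrix()
    q=T[:3,:3].T@(Rt.T@(np.array(P)-st["position"])-T[:3,3])
    r=np.hypot(q[0],q[1]); th=np.arctan2(r,q[2])
    return K[:2,2]+K[0,0]*th*q[:2]/r
def watz(c,st,u,v,z):
    K=c["intrinsics"];T=c["tool_from_camera"]
    a=np.array([u,v])-K[:2,2]; r=np.hypot(*a); th=r/K[0,0]
    d=np.array([*(np.sin(th)*a/max(r,1e-9)),np.cos(th)])
    Rt=R.from_rotvec(st["orientation"]).as_matrix()
    d=Rt@T[:3,:3]@d; p=st["position"]+Rt@T[:3,3]
    return p+d*(z-p[2])/d[2]
E
python3 - <<'E'
from h import *
c=optics.capture("top"); im=np.ascontiguousarray(c["color"][:,:,::-1])
a=cv2.resize(im[175:260,160:300],None,fx=5,fy=5,interpolation=cv2.INTER_CUBIC); cv2.imwrite("pics/a.png",a)
b=cv2.resize(im[130:240,300:390],None,fx=5.4,fy=5.4,interpolation=cv2.INTER_CUBIC); cv2.imwrite("pics/b.png",b)
for t in ["gauge","thick_gauge","stand","screw"]:
    for m in optics.masks_of("top",t)[:3]:
        ys,xs=np.nonzero(m["region"]); 
        print(t,m["confidence"],m["bbox"],cv2.minAreaRect(np.c_[xs,ys].astype(np.float32)))
E
```

```text
gauge 0.84 [230.0, 191.6, 7.8, 39.8] ((233.9032440185547, 211.01553344726562), (6.725796699523926, 42.00740432739258), 2.2025980949401855)
gauge 0.71 [221.8, 249.2, 35.0, 37.9] ((237.4451446533203, 269.90277099609375), (8.156891822814941, 46.08114242553711), 42.137596130371094)
gauge 0.57 [263.4, 179.6, 18.9, 41.8] ((272.6352844238281, 200.35882568359375), (44.145355224609375, 8.460289001464844), 77.47119140625)
thick_gauge 0.75 [177.0, 205.2, 9.5, 42.9] ((180.6464385986328, 224.98524475097656), (10.032959938049316, 44.21163558959961), 2.385944128036499)
stand 0.9 [320.0, 96.0, 51.1, 133.1] ((342.953857421875, 162.1307830810547), (130.98068237304688, 48.74565124511719), 82.87498474121094)
screw 0.82 [330.0, 170.3, 40.7, 11.3] ((347.5, 175.5), (9.0, 43.0), 90.0)
```

View pics/a.png

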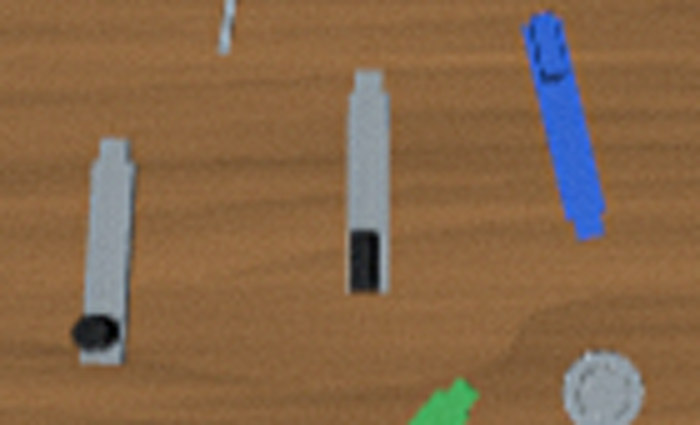

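View pics/b.png

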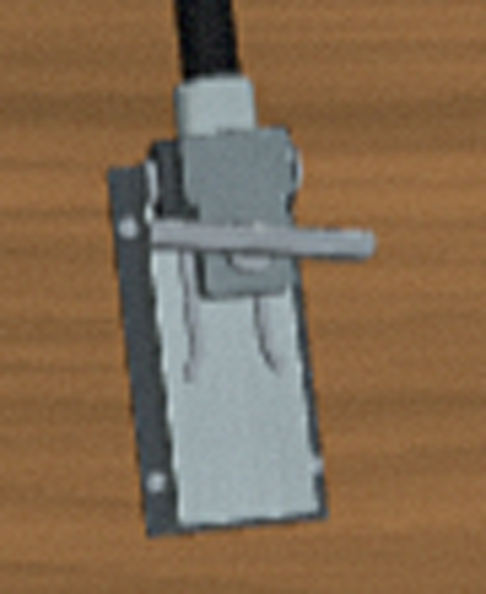

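The crop confirms it: (234,212) has the rectangular block handle, so it is the thin gauge. (181,225) has a round handle and is the thick one. Next I'll work out the poses.

```bash
python3 - <<'E'
from h import *
from scipy.optimize import least_squares
c=optics.capture("top")
A=lambda x,y:(160+(x+.5)/5-.5,175+(y+.5)/5-.5)
B=lambda x,y:(300+(x+.5)/5.4-.5,130+(y+.5)/5.4-.5)
t=atz(c,*A(370,72),.005); r=atz(c,*A(367,293),.005)
print("gauge tip",t,"rear",r,"len",np.linalg.norm(t-r)); y=np.arctan2(t[1]-r[1],t[0]-r[0]); print("yaw",np.degrees(y),"origin",r+18/131*(t-r))
# handle top
h=[atz(c,*A(*p),.042) for p in [(351,230),(380,230),(351,291),(380,291)]]
print("handle top",np.mean(h,0))
obs=[((-135,37,40),B(180,527)),((-135,-37,40),B(312,517)),((-22,23,112),B(207,300)),((-22,-23,112),B(293,292)),((0,0,150),B(263,236)),((60,23,112),B(182,136)),((60,-23,112),B(287,126))]
def f(p,full=False):
    e=[]
    Rz=R.from_euler("z",p[2])
    for P,uv in obs: e+=list(proj(c,Rz.apply(np.array(P)/1000)+[p[0],p[1],0])-uv)
    return np.array(e)
s=least_squares(f,[.5,-.15,0],loss="soft_l1"); print("stand",s.x,np.degrees(s.x[2])); print(f(s.x).reshape(-1,2).round(1))
e=[atz(c,*B(150,233),.15),atz(c,*B(376,244),.15)]; print("bar",e,np.mean(e,0),np.linalg.norm(e[0]-e[1]))
d=e[0]-e[1]; print("bar yaw deg of +y",np.degrees(np.arctan2(d[1],d[0])))
E
```

```text
gauge tip [0.59237277 0.15427046 0.005     ] rear [0.46173604 0.15801918 0.005     ] len 0.13069050707342186
yaw -1.643697964463377 origin [0.47968612 0.15750409 0.005     ]
handle top [0.48039544 0.15502694 0.042     ]
stand [ 0.60963483 -0.1570104   0.06711874] 3.8456205223910302
[[-0.7  0.2]
 [ 0.5 -0.3]
 [-0.3 -0.4]
 [ 0.7 -0.4]
 [-0.2  0.6]
 [ 1.3 -0. ]
 [-1.2  0.4]]
bar [array([ 0.61366379, -0.10313843,  0.15      ]), array([ 0.60612931, -0.21185646,  0.15      ])] [ 0.60989655 -0.15749744  0.15      ] 0.10897879322867678
bar yaw deg of +y 86.03557040508309
```

Call:
{"name": "move_arm", "arguments": {"steps": [[[0, 0, -25], [0.243, 0.708, -0.04], 0], [[0, 0, -25], [0.243, 0.708, -0.04], 0], [[0, 0, -25], [0.243, 0.708, -0.04], 0], [[0, 0, -25], [0.243, 0.708, -0.04], 0], [[0, 0, -25], [0.243, 0.708, -0.04], 0], [[0, 0, -25], [0.243, 0.708, -0.04], 0], [[0, 0, -25], [0.243, 0.708, -0.04], 0], [[0, 0, -25], [0.243, 0.708, -0.04], 0], [[0, 0, -25], [0.243, 0.708, -0.04], 0], [[0, 0, -25], [0.243, 0.708, -0.04], 0]]}}

```text
clock: 1.7
position: [0.4374, 0.0327, 0.2159]
orientation: [0.045, 3.14, 0.002]
force: [0.7, -0.8, 0.5]
finger_gap: 0.0851
```

Call:
{"name": "move_arm", "arguments": {"steps": [[[0, 0, 0], [0.043, 0.124, -0.03], 0], [[0, 0, 0], [0.043, 0.124, -0.03], 0], [[0, 0, 0], [0.043, 0.124, -0.03], 0], [[0, 0, 0], [0.043, 0.124, -0.03], 0]]}}

```text
clock: 2.2
position: [0.4802, 0.1569, 0.1856]
orientation: [0.043, 3.14, 0.0]
force: [-0.7, -0.1, 0.3]
finger_gap: 0.0853
```

```bash
python3 - <<'E'
from h import *
st=manip.state(); c=optics.capture("wrist"); im=np.ascontiguousarray(c["color"][:,:,::-1])
print(st["position"],st["orientation"],st["ft_torque"],st["qpos"])
m=optics.masks_of("wrist","gauge")
for k in m[:2]: print(k["confidence"],k["bbox"])
cv2.imwrite("pics/w1.png",im)
# predicted outline overlay
o=np.array([.4797,.1570]);y=np.radians(-1.64)
for P in [(-18,12,5),(-18,-12,5),(100,12,5),(100,-12,5),(113,8,5),(113,-8,5),(-18,7,42),(-18,-7,42),(18,7,42),(18,-7,42)]:
    w=R.from_euler("z",y).apply(np.array(P)/1000)+[*o,0]; p=wproj(c,st,w); print(P,p.round(1))
    cv2.circle(im,tuple(int(v) for v in p.round()),2,(0,0,255),-1)
cv2.imwrite("pics/w1o.png",cv2.resize(im[60:400,180:380],None,fx=1.75,fy=1.75))
E
```

```text
[0.4802313  0.15690706 0.18562862] [4.34797488e-02 3.14046094e+00 1.30148529e-04] [-0.02788535  0.00817854 -0.0057519 ] [ 7.15630938e-01 -2.15431456e-01 -2.68456230e-01  4.92591347e-04
 -1.51709699e+00 -2.31414181e+00]
0.95 [142.8, 208.2, 56.1, 132.3]
0.71 [338.9, 311.6, 20.0, 46.0]
(-18, 12, 5) [287.6 178.8]
(-18, -12, 5) [262.3 178.8]
(100, 12, 5) [286.2 290.3]
(100, -12, 5) [263.5 290.2]
(113, 8, 5) [282.3 300.8]
(113, -8, 5) [267.4 300.8]
(-18, 7, 42) [283.2 185.5]
(-18, -7, 42) [266.4 185.5]
(18, 7, 42) [282.9 226.7]
(18, -7, 42) [266.7 226.7]
```

View pics/w1.png

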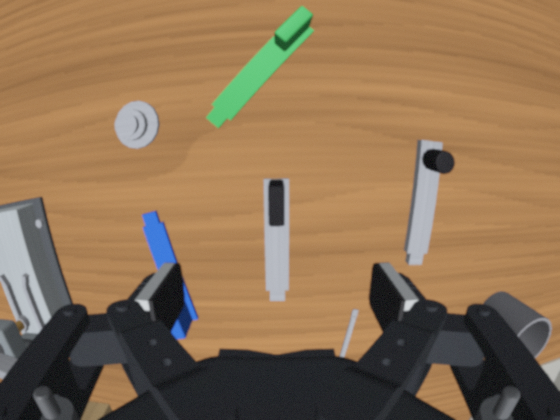

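View pics/w1o.png

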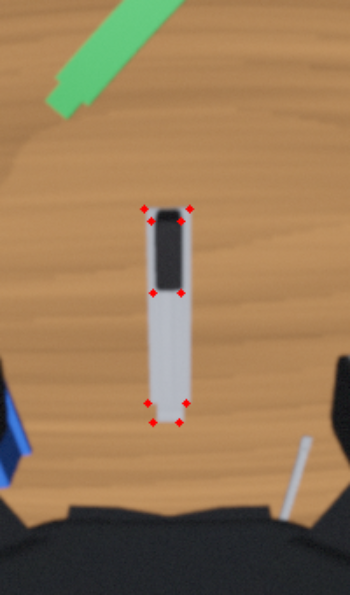

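Overlaying the top-view estimate on the wrist picture matches to about 1 mm (blade at pixels (277,180) to (277,300)). Descending to grasp.

Call:
{"name": "move_arm", "arguments": {"steps": [[[0, 0, 0], [0, 0.001, -0.05], 0], [[0, 0, 0], [0, 0.001, -0.1], 0], [[0, 0, 0], [0, 0.001, -0.135], 0], [[0, 0, 0], [0, 0.001, -0.158], 0], [[0, 0, 0], [0, 0.001, -0.158], 0.5], [[0, 0, 0], [0, 0.001, -0.158], 1], [[0, 0, 0], [0, 0.001, -0.158], 1], [[0, 0, 0], [0, 0.001, -0.158], 1], [[0, 0, 0], [0, 0.001, -0.158], 1], [[0, 0, 0], [0, 0.001, -0.158], 1]], "newtons": 40}}

```text
clock: 3.55
position: [0.481, 0.1572, 0.0299]
orientation: [0.046, 3.137, 0.003]
force: [-1.4, 0.4, 6.2]
finger_gap: 0.0138
```

Call:
{"name": "move_arm", "arguments": {"steps": [[[0, 0, 0], [0, 0, 0.03], 1], [[0, 0, 0], [0, 0, 0.08], 1], [[0, 0, 3], [-0.01, -0.06, 0.09], 1], [[0, 0, 5.5], [-0.02, -0.12, 0.09], 1], [[0, 0, 5.5], [-0.03, -0.18, 0.09], 1], [[0, 0, 5.5], [-0.04, -0.24, 0.09], 1], [[0, 0, 5.5], [-0.048, -0.3, 0.09], 1], [[0, 0, 5.5], [-0.049, -0.326, 0.09], 1], [[0, 0, 5.5], [-0.049, -0.326, 0.09], 1], [[0, 0, 5.5], [-0.049, -0.326, 0.09], 1]]}}

```text
clock: 4.8
position: [0.4318, -0.1683, 0.1193]
orientation: [-0.105, 3.137, 0.004]
force: [0.5, 0.8, -1.7]
finger_gap: 0.0133
```

```bash
cat > ov.py <<'E'
from h import *
import sys
S=(.6096,-.1570,np.radians(3.85))
def over(name,gz,dx=0.0012):
    st=manip.state(); c=optics.capture("wrist"); im=np.ascontiguousarray(c["color"][:,:,::-1])
    print(st["position"],st["orientation"],st["force"],st["ft_torque"],st["qpos"],st["clock"])
    def dot(w,col):
        p=wproj(c,st,w); cv2.circle(im,tuple(int(v*16) for v in p),28,col,-1,shift=4)
    for P in [(-135,37,40),(-135,-37,40),(-58,19,48),(-58,-19,48),(-45,15.5,48),(-45,-15.5,48),(-58,0,40),(-22,23,112),(-22,-23,112)]:
        dot(R.from_euler("z",S[2]).apply(np.array(P)/1000)+[S[0],S[1],0],(0,0,255))
    v=st["orientation"]; rot=R.from_rotvec(v)
    yx=-rot.apply([1,0,0])
    for P in [(100,12,5),(100,-12,5),(113,8,5),(113,-8,5)]:
        a=np.array(P)/1000
        w=st["position"]+rot.apply([-(a[0])-0+dx,a[1],(gz-a[2])]); dot(w,(0,255,0))
    cv2.imwrite(f"pics/{name}.png",im)
    s=R.from_euler("z",-S[2]).apply(st["position"]-[S[0],S[1],0]); print("TCP in stand",s, "tool x yaw",np.degrees(np.arctan2(*rot.apply([1,0,0])[1::-1])))
if __name__=="__main__": over(sys.argv[1],.030)
E
python3 ov.py w2
```

```text
[ 0.4318014  -0.16831369  0.11934563] [-0.10491734  3.13670676  0.00401926] [ 0.48371848  0.7506857  -1.72459629] [ 0.01667598 -0.01920508 -0.02845445] [ 0.06424119 -0.32018397 -0.47284151 -0.00249393 -1.41493269 -1.56778277] 4.8
TCP in stand [-0.178157    0.00065006  0.11934563] tool x yaw -176.16876786342445
```

View pics/w2.png

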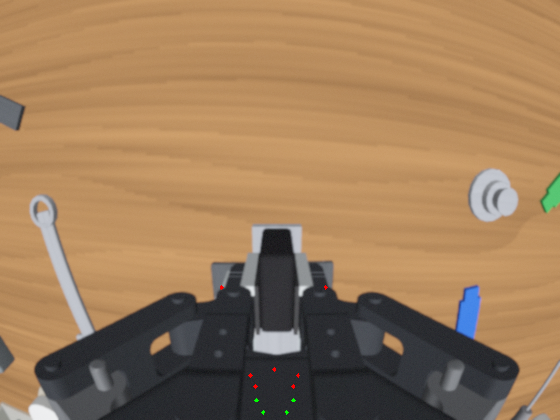

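Call:
{"name": "move_arm", "arguments": {"steps": [[[0, 0, 0], [0, -0.0005, -0.03], 1], [[0, 0, 0], [0, -0.0005, -0.046], 1], [[0, 0, 0], [0, -0.0005, -0.047], 1], [[0, 0, 0], [0, -0.0005, -0.047], 1]]}}

```text
clock: 5.35
position: [0.4324, -0.1684, 0.0733]
orientation: [-0.107, 3.136, 0.003]
force: [-0.6, -1.0, -1.0]
finger_gap: 0.013
```

```bash
python3 - <<'E'
from h import *
st=manip.state(); print(st["position"],st["orientation"],st["force"])
for n,(r0,r1,c0,c1) in {"top":(120,260,280,400),"scene":(170,320,120,260)}.items():
    c=optics.capture(n); cv2.imwrite(f"pics/{n}1.png",cv2.resize(c["color"][r0:r1,c0:c1,::-1],None,fx=4,fy=4,interpolation=cv2.INTER_CUBIC))
E
```

```text
[ 0.43240137 -0.16838311  0.07331858] [-0.10729179  3.13558685  0.00315358] [-0.58463637 -0.98452013 -1.02990326]
```

View pics/top1.png

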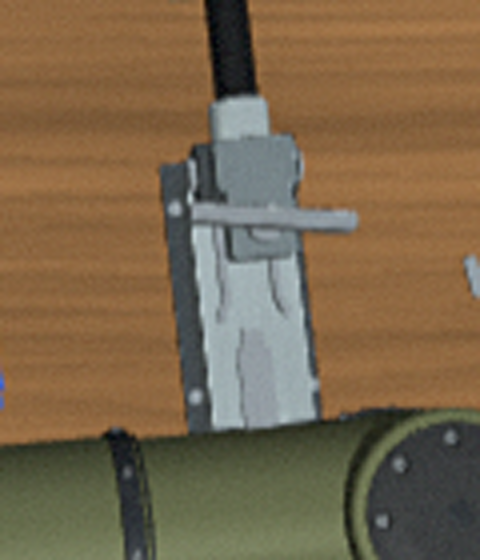

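View pics/scene1.png

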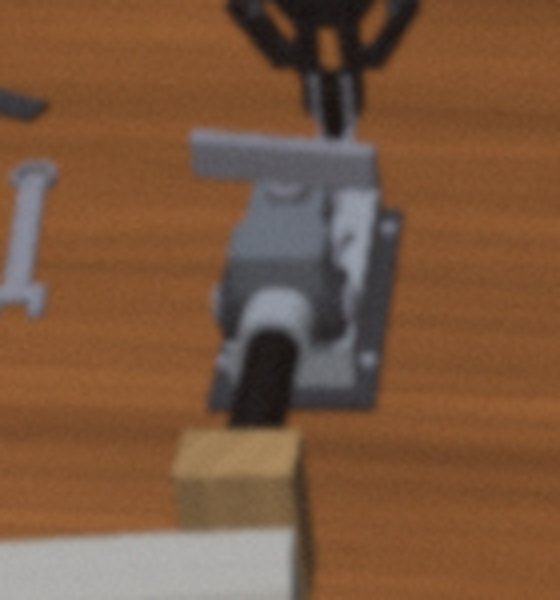

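Tip sits at crop (252,330), centred in front of the guide mouth. Lowering onto the bed, then sliding in.

Call:
{"name": "move_arm", "arguments": {"steps": [[[0, 0, 0], [0, -0.0005, -0.002], 1], [[0, 0, 0], [0, -0.0005, -0.0035], 1], [[0, 0, 0], [0, -0.0005, -0.0035], 1]]}}

```text
clock: 5.82
position: [0.4324, -0.1691, 0.0699]
orientation: [-0.106, 3.135, 0.003]
force: [-0.5, 0.2, -1.3]
finger_gap: 0.0132
```

Call:
{"name": "move_arm", "arguments": {"steps": [[[0, 0, 0], [0, 0, -0.001], 1], [[0, 0, 0], [0, 0, -0.002], 1], [[0, 0, 0], [0, 0, -0.002], 1]]}}

```text
clock: 6.2
position: [0.4326, -0.1693, 0.0695]
orientation: [-0.107, 3.134, 0.002]
force: [-5.8, 2.4, 8.6]
finger_gap: 0.0135
```

Call:
{"name": "move_arm", "arguments": {"steps": [[[0, 0, 0], [0.012, 0.001, 0.0004], 1], [[0, 0, 0], [0.024, 0.0018, 0.0004], 1], [[0, 0, 0], [0.036, 0.0026, 0.0004], 1], [[0, 0, 0], [0.048, 0.0034, 0.0004], 1], [[0, 0, 0], [0.06, 0.0042, 0.0004], 1], [[0, 0, 0], [0.06, 0.0042, 0.0004], 1]]}}

```text
clock: 6.95
position: [0.4938, -0.165, 0.0699]
orientation: [-0.107, 3.134, 0.002]
force: [0.5, -0.3, -0.3]
finger_gap: 0.0135
```

Call:
{"name": "move_arm", "arguments": {"steps": [[[0, 0, 0], [0.01, 0.0007, 0.0001], 1], [[0, 0, 0], [0.02, 0.0014, 0.0001], 1], [[0, 0, 0], [0.025, 0.0017, 0.0001], 1], [[0, 0, 0], [0.025, 0.0017, 0.0001], 1]]}}

```text
clock: 7.45
position: [0.5193, -0.1632, 0.0699]
orientation: [-0.108, 3.133, 0.002]
force: [-0.1, 0.1, -0.1]
finger_gap: 0.0135
```

Call:
{"name": "move_arm", "arguments": {"steps": [[[0, 0, 0], [0.002, 0.0001, 0], 1], [[0, 0, 0], [0.004, 0.0003, 0], 1], [[0, 0, 0], [0.004, 0.0003, 0], 1]]}}

```text
clock: 7.82
position: [0.5234, -0.1629, 0.0699]
orientation: [-0.108, 3.133, 0.002]
force: [-0.8, 0.3, -1.5]
finger_gap: 0.0131
```

Call:
{"name": "move_arm", "arguments": {"steps": [[[0, 0, 0], [0.001, 0.0001, 0], 1], [[0, 0, 0], [0.002, 0.0001, 0], 1], [[0, 0, 0], [0.003, 0.0002, 0], 1], [[0, 0, 0], [0.003, 0.0002, 0], 1]]}}

```text
clock: 8.32
position: [0.524, -0.1631, 0.0699]
orientation: [-0.107, 3.139, 0.002]
force: [-13.0, 1.5, 7.2]
finger_gap: 0.0138
```

Call:
{"name": "move_arm", "arguments": {"steps": [[[0, 0, 0], [0.0005, 0, 0], 1], [[0, 0, 0], [0.0005, 0, 0], 0.8], [[0, 0, 0], [0.0005, 0, 0], 0.5], [[0, 0, 0], [0.0005, 0, 0], 0.3], [[0, 0, 0], [0.0005, 0, 0], 0.3]]}}

```text
clock: 8.95
position: [0.5247, -0.1631, 0.0699]
orientation: [-0.107, 3.138, 0.002]
force: [0.2, 0.3, 0.1]
finger_gap: 0.0598
```

Call:
{"name": "move_arm", "arguments": {"steps": [[[0, 0, 0], [0, 0, 0.02], 0.3], [[0, 0, 0], [-0.01, 0, 0.06], 0.3], [[0, 0, 0], [-0.04, 0, 0.12], 0.3], [[0, 0, 0], [-0.08, 0, 0.16], 0.3], [[0, 0, 0], [-0.08, 0, 0.16], 0.3], [[0, 0, 0], [-0.08, 0, 0.16], 0.3]]}}

```text
clock: 9.7
position: [0.4446, -0.1628, 0.2298]
orientation: [-0.107, 3.138, 0.003]
force: [0.1, -0.2, -1.0]
finger_gap: 0.0597
```

```bash
python3 - <<'E'
from h import *
st=manip.state(); print(st["position"],st["orientation"],st["force"],st["ft_torque"],st["qpos"])
c=optics.capture("wrist"); im=np.ascontiguousarray(c["color"][:,:,::-1])
cv2.imwrite("pics/w3raw.png",im)
S=(.6096,-.1570,np.radians(3.85))
def dot(P,col):
    w=R.from_euler("z",S[2]).apply(np.array(P)/1000)+[S[0],S[1],0]
    p=wproj(c,st,w); cv2.circle(im,tuple(int(v*16) for v in p),24,col,-1,shift=4)
for P in [(-135,37,40),(-135,-37,40),(-58,19,48),(-58,-19,48),(-22,23,112),(-22,-23,112),(0,0,150)]: dot(P,(0,0,255))
for P in [(-106,12,45),(-106,-12,45),(-106,7,82),(-106,-7,82),(-70,7,82),(-70,-7,82),(12,12,45),(12,-12,45)]: dot(P,(0,255,0))
cv2.imwrite("pics/w3.png",im)
cv2.imwrite("pics/w3c.png",cv2.resize(im[150:400,180:380],None,fx=2.4,fy=2.4))
E
```

```text
[ 0.44461988 -0.16283288  0.22982919] [-1.07468159e-01  3.13755473e+00  2.81717278e-03] [ 0.13851694 -0.21058588 -0.98057416] [-0.03167236  0.02142282 -0.00661806] [ 0.07557502 -0.30621492 -0.26128662 -0.00170396 -1.61345558 -1.57796831]
```

View pics/w3.png

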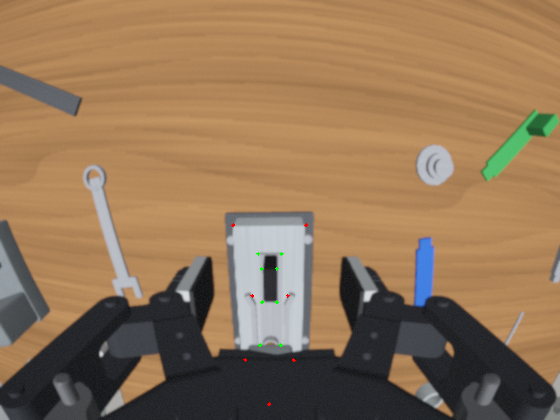

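View pics/w3c.png

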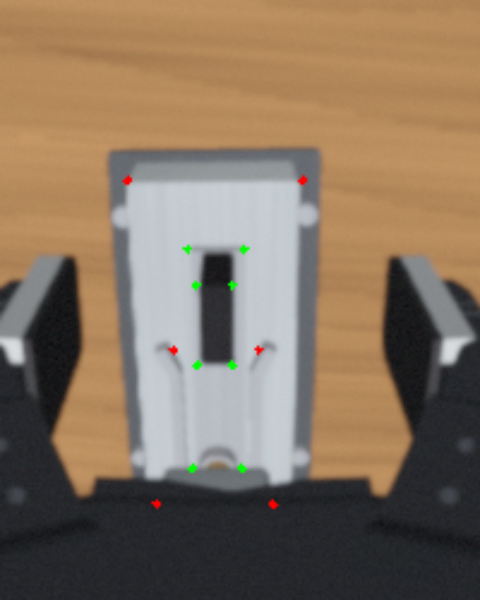

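The gauge is home: the handle and blade rear lie on the predicted pixels, with the blade rear edge at wrist crop y 249. Next is the screw: go above the bar and align the jaws across its thickness.

Call:
{"name": "move_arm", "arguments": {"steps": [[[0, 0, 10], [0.03, 0.001, 0.02], 0.3], [[0, 0, 20], [0.06, 0.002, 0.02], 0.3], [[0, 0, 30], [0.09, 0.003, 0.02], 0.3], [[0, 0, 40], [0.12, 0.004, 0.02], 0.3], [[0, 0, 50], [0.15, 0.005, 0.02], 0.3], [[0, 0, 60], [0.165, 0.0055, 0.02], 0.3], [[0, 0, 70], [0.165, 0.0055, 0.02], 0.3], [[0, 0, 80], [0.165, 0.0055, 0.02], 0.3], [[0, 0, 82], [0.165, 0.0055, 0.02], 0.3], [[0, 0, 82], [0.165, 0.0055, 0.02], 0.3]]}}

```text
clock: 11.0
position: [0.6096, -0.1573, 0.2477]
orientation: [2.136, -2.3, -0.004]
force: [-0.4, 0.3, -0.3]
finger_gap: 0.0598
```

```bash
cat > bar.py <<'E'
from h import *
import sys
st=manip.state(); print(st["position"],st["orientation"],st["force"],st["ft_torque"],st["qpos"])
rot=R.from_rotvec(st["orientation"]); print("tool x yaw",np.degrees(np.arctan2(*rot.apply([1,0,0])[1::-1])), "z",rot.apply([0,0,1]))
c=optics.capture("wrist"); im=np.ascontiguousarray(c["color"][:,:,::-1])
yb=np.radians(float(sys.argv[2]))
for s in (-55,0,55):
  for t in (-6,6):
    w=np.array([.6096,-.157,.15])+s/1000*np.array([np.cos(yb),np.sin(yb),0])+t/1000*np.array([-np.sin(yb),np.cos(yb),0])
    p=wproj(c,st,w); cv2.circle(im,tuple(int(v*16) for v in p),24,(0,0,255),-1,shift=4)
cv2.imwrite(f"pics/{sys.argv[1]}.png",im)
E
python3 bar.py w4 86
```

```text
[ 0.60959556 -0.15729763  0.24765966] [ 2.13644674 -2.30001524 -0.00413332] [-0.40306872  0.33629128 -0.311246  ] [-0.01159782  0.01455274 -0.09096056] [ 6.46103635e-02  1.21766866e-01  1.70246039e-01 -5.21482072e-04
 -1.62280437e+00 -1.38341435e-01]
tool x yaw -94.22298159759485 z [-3.55513449e-03  2.91847139e-04 -9.99993638e-01]
```

View pics/w4.png

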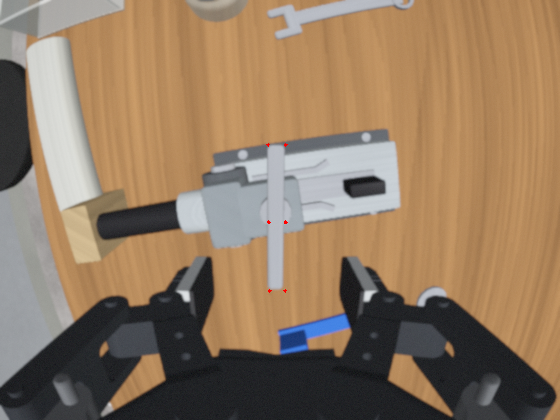

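Bar in the wrist view spans (276,145) to (276,290), on the predicted dots. Descending and gripping.

Call:
{"name": "move_arm", "arguments": {"steps": [[[0, 0, 0], [0, 0, -0.05], 0.3], [[0, 0, 0], [0, 0, -0.09], 0.3], [[0, 0, 0], [0, 0, -0.105], 0.3], [[0, 0, 0], [0, 0, -0.105], 0.3], [[0, 0, 0], [0, 0, -0.105], 1], [[0, 0, 0], [0, 0, -0.105], 1], [[0, 0, 0], [0, 0, -0.105], 1], [[0, 0, 0], [0, 0, -0.105], 1], [[0, 0, 0], [0, 0, -0.105], 1]], "newtons": 50}}

```text
clock: 12.18
position: [0.6102, -0.1574, 0.1445]
orientation: [2.138, -2.301, -0.0]
force: [-0.5, 1.2, 5.0]
finger_gap: 0.011
```

```bash
cat > rd.py <<'E'
from h import *
import sys
n=int(sys.argv[1]) if len(sys.argv)>1 else 4
F=[];T=[];
for i in range(n):
    s=manip.state(); F.append(s["force"]);T.append(s["ft_torque"]); 
    if i<n-1: optics.capture("wrist")
rot=R.from_rotvec(s["orientation"])
print("clk",s["clock"],"pos",s["position"].round(4),"yaw",np.degrees(np.arctan2(*rot.apply([1,0,0])[1::-1])).round(2),"j6",s["qpos"][5].round(3),"jt6",s["joint_torque"][5])
print("F",np.mean(F,0).round(2),"T",np.mean(T,0).round(3),"Tz all",np.array(T)[:,2].round(3),"gap",s["finger_gap"])
E
python3 rd.py
```

```text
clk 12.325 pos [ 0.6102 -0.1574  0.1445] yaw -94.21 j6 -0.138 jt6 -0.012807677267119288
F [-0.15  1.4   5.25] T [ 0.388 -0.087  0.022] Tz all [ 0.019  0.014  0.057 -0.001] gap 0.011151139883503068
```

Call:
{"name": "move_arm", "arguments": {"steps": [[[0, 0, -8], [0, 0, 0], 1], [[0, 0, -16], [0, 0, 0], 1], [[0, 0, -24], [0, 0, 0], 1], [[0, 0, -32], [0, 0, 0], 1], [[0, 0, -40], [0, 0, 0], 1], [[0, 0, -42], [0, 0, 0], 1]]}}

```text
clock: 13.08
position: [0.6107, -0.1576, 0.1446]
orientation: [-1.17, 2.915, -0.0]
force: [2.6, -1.6, 0.7]
finger_gap: 0.0108
```

```bash
python3 rd.py
```

```text
clk 13.225 pos [ 0.6106 -0.1575  0.1446] yaw -136.11 j6 -0.869 jt6 -0.06390017922967672
F [ 3.51 -1.37  0.  ] T [-0.556 -1.293 -0.022] Tz all [ 0.1   -0.07  -0.071 -0.046] gap 0.010868327569423889
```

```bash
sed -i 's/F=\[\];T=\[\];/F=[];T=[];J=[]/; s/T.append(s\["ft_torque"\]); /T.append(s["ft_torque"]); J.append(s["joint_torque"][5])/; s/"jt6",s\["joint_torque"\]\[5\]/"jt6",np.round(J,4)/' rd.py; python3 rd.py 3
```

```text
clk 13.325 pos [ 0.6107 -0.1575  0.1446] yaw -136.12 j6 -0.869 jt6 [-0.0639  0.0078  0.0252]
F [ 4.53 -1.84 -0.14] T [-0.684 -1.545 -0.04 ] Tz all [-0.046 -0.049 -0.026] gap 0.011292589164270794
```

Call:
{"name": "move_arm", "arguments": {"steps": [[[0, 0, -5], [-0.0005, 0.0003, 0], 1], [[0, 0, -10], [-0.0005, 0.0003, 0], 1], [[0, 0, -15], [-0.0005, 0.0003, 0], 1]]}}

```text
clock: 13.7
position: [0.6107, -0.1577, 0.1446]
orientation: [-0.781, 3.041, -0.002]
force: [5.7, -3.4, -1.2]
finger_gap: 0.0109
```

```bash
python3 rd.py 3
```

```text
clk 13.8 pos [ 0.6107 -0.1577  0.1446] yaw -151.16 j6 -1.132 jt6 [ 0.8663  0.209  -0.5708]
F [ 5.8  -3.14 -0.9 ] T [-1.114 -2.013  0.02 ] Tz all [ 0.106 -0.046 -0.   ] gap 0.01085220594444909
```

Call:
{"name": "move_arm", "arguments": {"steps": [[[0, 0, -5], [0.0008, -0.0005, 0], 1], [[0, 0, -10], [0.0008, -0.0005, 0], 1], [[0, 0, -15], [0.0008, -0.0005, 0], 1]]}}

```text
clock: 14.18
position: [0.6109, -0.1579, 0.1446]
orientation: [0.377, -3.119, 0.001]
force: [-0.2, 0.1, 1.7]
finger_gap: 0.0109
```

```bash
python3 rd.py 7
```

```text
clk 14.475 pos [ 0.6109 -0.1579  0.1446] yaw -166.05 j6 -1.392 jt6 [ 0.8723  0.3143 -0.6622 -0.2307 -0.0229  0.0088  0.0047]
F [-2.37  1.53  2.77] T [ 0.539  0.715 -0.021] Tz all [ 0.078 -0.073 -0.023 -0.051 -0.077 -0.004  0.004] gap 0.010822359752326427
```

Call:
{"name": "move_arm", "arguments": {"steps": [[[0, 0, -5], [0, 0, 0], 1], [[0, 0, -10], [0, 0, 0], 1], [[0, 0, -15], [0, 0, 0], 1]]}}

```text
clock: 14.85
position: [0.6109, -0.1581, 0.1446]
orientation: [-0.031, -3.141, 0.002]
force: [-0.2, 0.6, 1.7]
finger_gap: 0.0109
```

```bash
python3 rd.py 7
```

```text
clk 15.15 pos [ 0.6109 -0.158   0.1446] yaw 179.05 j6 -1.652 jt6 [ 0.8712  0.3157 -0.6626 -0.2328 -0.0249  0.0052  0.0039]
F [-0.78 -0.12  2.01] T [ 0.057  0.211 -0.019] Tz all [ 0.082 -0.076 -0.035 -0.032 -0.068 -0.035  0.027] gap 0.01088851246167783
```

Call:
{"name": "move_arm", "arguments": {"steps": [[[0, 0, -5], [0, 0, 0], 1], [[0, 0, -10], [0, 0, 0], 1], [[0, 0, -15], [0, 0, 0], 1]]}}

```text
clock: 15.52
position: [0.6109, -0.1582, 0.1446]
orientation: [-0.438, -3.111, 0.002]
force: [-1.3, -0.4, 1.9]
finger_gap: 0.011
```

```bash
python3 rd.py 7
```

```text
clk 15.825 pos [ 0.6109 -0.1582  0.1446] yaw 164.14 j6 -1.912 jt6 [ 0.8703  0.3154 -0.6631 -0.2337 -0.0256  0.0047  0.0034]
F [-0.69 -0.75  1.8 ] T [-0.211  0.192 -0.021] Tz all [ 0.08  -0.107 -0.034 -0.101 -0.019  0.014  0.017] gap 0.010835445780491372
```

Call:
{"name": "move_arm", "arguments": {"steps": [[[0, 0, -5], [0, 0, 0], 1], [[0, 0, -10], [0, 0, 0], 1], [[0, 0, -15], [0, 0, 0], 1]]}}

```text
clock: 16.2
position: [0.6108, -0.1584, 0.1446]
orientation: [-0.838, -3.027, 0.002]
force: [-0.7, -1.6, 1.3]
finger_gap: 0.0113
```

```bash
python3 rd.py 7
```

```text
clk 16.5 pos [ 0.6108 -0.1584  0.1446] yaw 149.23 j6 -2.172 jt6 [ 0.8696  0.3147 -0.6636 -0.2342 -0.0262  0.0042  0.0029]
F [-1.33 -1.35  1.68] T [-0.446  0.265 -0.011] Tz all [ 0.064 -0.005 -0.046 -0.009 -0.012 -0.021 -0.05 ] gap 0.01084812424662689
```

Call:
{"name": "move_arm", "arguments": {"steps": [[[0, 0, -5], [0, 0, 0], 1], [[0, 0, -10], [0, 0, 0], 1], [[0, 0, -15], [0, 0, 0], 1]]}}

```text
clock: 16.88
position: [0.6107, -0.1585, 0.1446]
orientation: [-1.223, -2.893, 0.003]
force: [-1.8, -1.7, 2.9]
finger_gap: 0.0111
```

```bash
python3 rd.py 7
```

```text
clk 17.175 pos [ 0.6107 -0.1585  0.1445] yaw 134.33 j6 -2.431 jt6 [ 0.869   0.3142 -0.6638 -0.2346 -0.0268  0.0038  0.0024]
F [-1.5  -1.62  2.28] T [-0.589  0.415 -0.017] Tz all [ 0.062 -0.049 -0.054 -0.073 -0.016 -0.02   0.033] gap 0.01082440206459782
```

Call:
{"name": "move_arm", "arguments": {"steps": [[[0, 0, -5], [0, 0, 0], 1], [[0, 0, -10], [0, 0, 0], 1], [[0, 0, -15], [0, 0, 0], 1]]}}

```text
clock: 17.55
position: [0.6106, -0.1586, 0.1446]
orientation: [-1.588, -2.709, 0.003]
force: [-2.5, -2.5, 1.6]
finger_gap: 0.011
```

```bash
python3 rd.py 7
```

```text
clk 17.85 pos [ 0.6106 -0.1586  0.1446] yaw 119.43 j6 -2.691 jt6 [ 0.8679  0.3135 -0.6637 -0.2349 -0.0272  0.003   0.0015]
F [-2.17 -2.44  2.4 ] T [-0.687  0.647 -0.013] Tz all [ 0.025 -0.007  0.006 -0.06  -0.059 -0.034  0.038] gap 0.010913937065371637
```

No touch yet at 147° (2.57 rad). Joint 6 is near its limit, so I'll regrasp half a turn back.

Call:
{"name": "move_arm", "arguments": {"steps": [[[0, 0, 0], [0, 0, 0], 0.4], [[0, 0, 0], [0, 0, 0], 0.4], [[0, 0, 0], [0, 0, 0.03], 0.4], [[0, 0, 5], [0, 0, 0.055], 0.4], [[0, 0, 15], [0, 0, 0.055], 0.4], [[0, 0, 25], [0, 0, 0.055], 0.4], [[0, 0, 35], [0, 0, 0.055], 0.4], [[0, 0, 45], [0, 0, 0.055], 0.4], [[0, 0, 55], [0, 0, 0.055], 0.4], [[0, 0, 65], [0, 0, 0.055], 0.4]]}}

```text
clock: 19.1
position: [0.6108, -0.1582, 0.1993]
orientation: [-0.131, 3.139, -0.003]
force: [-0.3, 0.7, 0.4]
finger_gap: 0.0514
```

Call:
{"name": "move_arm", "arguments": {"steps": [[[0, 0, 10], [0, 0, 0], 0.4], [[0, 0, 20], [0, 0, 0], 0.4], [[0, 0, 30], [0, 0, 0], 0.4], [[0, 0, 40], [0, 0, 0], 0.4], [[0, 0, 50], [0, 0, 0], 0.4], [[0, 0, 60], [0, 0, 0], 0.4], [[0, 0, 70], [0, 0, 0], 0.4], [[0, 0, 80], [0, 0, 0], 0.4], [[0, 0, 90], [0, 0, 0], 0.4], [[0, 0, 100], [0, 0, 0], 0.4]]}}

```text
clock: 20.35
position: [0.611, -0.1578, 0.1991]
orientation: [-2.494, 1.908, -0.001]
force: [0.4, -0.9, -0.8]
finger_gap: 0.0514
```

Call:
{"name": "move_arm", "arguments": {"steps": [[[0, 0, 10], [0, 0, 0], 0.4], [[0, 0, 14], [0, 0, 0], 0.4], [[0, 0, 14], [0, 0, 0], 0.4]]}}

```text
clock: 20.72
position: [0.6111, -0.1574, 0.1989]
orientation: [-2.707, 1.589, -0.001]
force: [0.1, -0.5, 0.3]
finger_gap: 0.051
```

```bash
python3 bar.py w5 -61.4; python3 rd.py 2
```

```text
[ 0.61111906 -0.15743058  0.19885215] [-2.70707541e+00  1.58945600e+00 -5.54830771e-04] [ 0.14141984 -0.51801418  0.27987026] [-0.0105792   0.02047158  0.00897205] [ 0.06353369  0.12133016  0.08167585 -0.00177898 -1.52951379  0.44550166]
tool x yaw -60.83848867670926 z [ 0.00151214  0.00187726 -0.99999709]
clk 20.825 pos [ 0.6111 -0.1575  0.1989] yaw -60.9 j6 0.445 jt6 [0.1419 0.0337]
F [-0.41 -0.38 -0.35] T [-0.018 -0.013 -0.03 ] Tz all [-0.032 -0.028] gap 0.05142029056243716
```

View pics/w5.png

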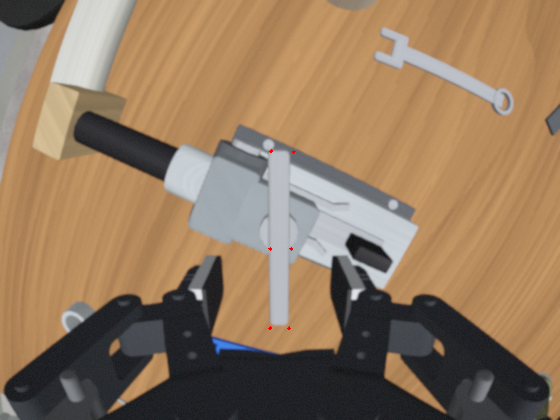

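Call:
{"name": "move_arm", "arguments": {"steps": [[[0, 0, 0.4], [-0.0005, -0.0005, -0.03], 0.4], [[0, 0, 0.4], [-0.0005, -0.0005, -0.054], 0.4], [[0, 0, 0.4], [-0.0005, -0.0005, -0.0545], 0.4], [[0, 0, 0.4], [-0.0005, -0.0005, -0.0545], 1], [[0, 0, 0.4], [-0.0005, -0.0005, -0.0545], 1], [[0, 0, 0.4], [-0.0005, -0.0005, -0.0545], 1], [[0, 0, 0.4], [-0.0005, -0.0005, -0.0545], 1], [[0, 0, 0.4], [-0.0005, -0.0005, -0.0545], 1]]}}

```text
clock: 21.82
position: [0.6105, -0.1585, 0.1462]
orientation: [-2.712, 1.582, -0.003]
force: [-4.4, -0.8, 5.7]
finger_gap: 0.0109
```

```bash
python3 rd.py 3
```

```text
clk 21.925 pos [ 0.6105 -0.1585  0.1462] yaw -60.51 j6 0.452 jt6 [0.0313 0.0313 0.0313]
F [-4.55 -0.31  5.78] T [-0.064  1.473 -0.023] Tz all [-0.014 -0.037 -0.017] gap 0.010757680053899762
```

Call:
{"name": "move_arm", "arguments": {"steps": [[[0, 0, -5], [0, 0, 0], 1], [[0, 0, -10], [0, 0, 0], 1], [[0, 0, -15], [0, 0, 0], 1]]}}

```text
clock: 22.3
position: [0.6104, -0.1586, 0.1463]
orientation: [-2.48, 1.926, -0.003]
force: [-2.4, -0.3, -0.1]
finger_gap: 0.0112
```

```bash
python3 rd.py 7
```

```text
clk 22.6 pos [ 0.6104 -0.1586  0.1462] yaw -75.44 j6 0.191 jt6 [ 0.8461  0.3091 -0.6623 -0.2401 -0.0331  0.0162  0.0025]
F [-2.21 -0.66  0.88] T [-0.164  0.814 -0.013] Tz all [ 0.105 -0.041 -0.014 -0.033 -0.104 -0.004 -0.001] gap 0.01094086399322818
```

Call:
{"name": "move_arm", "arguments": {"steps": [[[0, 0, -5], [0, 0, 0], 1], [[0, 0, -10], [0, 0, 0], 1], [[0, 0, -15], [0, 0, 0], 1]]}}

```text
clock: 22.98
position: [0.6102, -0.1586, 0.1463]
orientation: [-2.21, 2.231, -0.003]
force: [-4.1, -0.3, 0.7]
finger_gap: 0.0107
```

```bash
python3 rd.py 7
```

```text
clk 23.275 pos [ 0.6102 -0.1586  0.1463] yaw -90.35 j6 -0.069 jt6 [ 8.207e-01  2.682e-01 -6.745e-01 -2.274e-01 -1.860e-02  2.000e-04
 -4.800e-03]
F [-3.32 -0.53  0.95] T [-0.138  1.053 -0.019] Tz all [ 0.115 -0.035 -0.07  -0.052 -0.078 -0.014  0.004] gap 0.01096408359144309
```

Call:
{"name": "move_arm", "arguments": {"steps": [[[0, 0, -5], [0, 0, 0], 1], [[0, 0, -10], [0, 0, 0], 1], [[0, 0, -15], [0, 0, 0], 1]]}}

```text
clock: 23.65
position: [0.6101, -0.1586, 0.1463]
orientation: [-1.903, 2.499, -0.003]
force: [-3.8, 0.0, 1.0]
finger_gap: 0.011
```

```bash
python3 rd.py 7
```

```text
clk 23.95 pos [ 0.6101 -0.1586  0.1463] yaw -105.25 j6 -0.329 jt6 [ 0.7963  0.2416 -0.6969 -0.2494 -0.0418 -0.0269 -0.031 ]
F [-3.97 -0.09  1.31] T [-0.051  1.349  0.024] Tz all [ 0.155  0.044  0.037 -0.063 -0.058  0.03   0.025] gap 0.010756439938634397
```

Torque is now clearly up: the joint-6 pattern went from 0.868 to 0.796 and a residual holding torque has appeared. I'll let go and check the nip with a small tug on the blade.

Call:
{"name": "move_arm", "arguments": {"steps": [[[0, 0, 0], [0, 0, 0], 0.4], [[0, 0, 0], [0, 0, 0], 0.4], [[0, 0, 0], [0, 0, 0.03], 0.4], [[0, 0, 0], [0, 0, 0.055], 0.4], [[0, 0, -10], [-0.02, 0, 0.055], 0.4], [[0, 0, -20], [-0.05, 0, 0.055], 0.4], [[0, 0, -30], [-0.085, -0.0045, 0.055], 0.4], [[0, 0, -40], [-0.085, -0.0045, 0.055], 0.4], [[0, 0, -50], [-0.085, -0.0045, 0.055], 0.4], [[0, 0, -60], [-0.085, -0.0045, 0.055], 0.4]]}}

```text
clock: 25.2
position: [0.5255, -0.163, 0.2016]
orientation: [-0.395, 3.115, -0.003]
force: [0.3, 0.6, 0.5]
finger_gap: 0.0514
```

Call:
{"name": "move_arm", "arguments": {"steps": [[[0, 0, -10], [0, 0, 0], 0.4], [[0, 0, -11], [0, 0, 0], 0.4], [[0, 0, -11], [0, 0, 0], 0.4]]}}

```text
clock: 25.58
position: [0.5256, -0.163, 0.2017]
orientation: [-0.1, 3.138, -0.003]
force: [-1.0, -0.1, -0.4]
finger_gap: 0.0515
```

```bash
python3 rd.py 2; python3 ov.py w6
```

```text
clk 25.625 pos [ 0.5256 -0.163   0.2017] yaw -176.39 j6 -1.573 jt6 [-0.1173 -0.0128]
F [-0.46 -0.17 -0.2 ] T [ 0.01   0.003 -0.034] Tz all [-0.048 -0.02 ] gap 0.051321598886742904
[ 0.52558352 -0.16298035  0.20167205] [-9.90078936e-02  3.13864385e+00 -2.81606877e-03] [ 0.1109651  -0.29563958 -0.01445917] [-0.00402586 -0.04011677 -0.01972055] [ 0.06564493 -0.09439757 -0.13232818  0.00184121 -1.53154142 -1.57344361] 25.625
TCP in stand [-0.08422843 -0.0003256   0.20167205] tool x yaw -176.38636050091
```

View pics/w6.png

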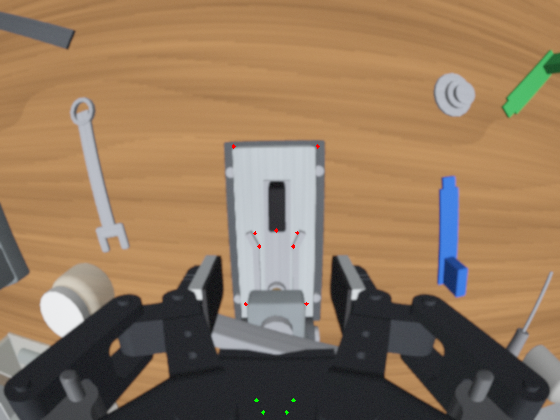

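The gauge handle at (277,205) is still centred between the strips. Descending to grip it.

Call:
{"name": "move_arm", "arguments": {"steps": [[[0, 0, 0.3], [-0.001, 0, -0.06], 0.4], [[0, 0, 0.3], [-0.001, 0, -0.11], 0.4], [[0, 0, 0.3], [-0.001, 0, -0.13], 0.4], [[0, 0, 0.3], [-0.001, 0, -0.131], 0.4], [[0, 0, 0.3], [-0.001, 0, -0.131], 1], [[0, 0, 0.3], [-0.001, 0, -0.131], 1], [[0, 0, 0.3], [-0.001, 0, -0.131], 1], [[0, 0, 0.3], [-0.001, 0, -0.131], 1], [[0, 0, 0.3], [-0.001, 0, -0.131], 1]], "newtons": 50}}

```text
clock: 26.8
position: [0.5254, -0.1631, 0.0724]
orientation: [-0.107, 3.136, -0.004]
force: [-0.1, 0.1, 6.2]
finger_gap: 0.0128
```

```bash
python3 rd.py 3
```

```text
clk 26.9 pos [ 0.5254 -0.163   0.0724] yaw -176.08 j6 -1.569 jt6 [-0.1337 -0.1335 -0.1335]
F [-0.4   0.56  6.38] T [0.475 0.347 0.131] Tz all [0.108 0.147 0.14 ] gap 0.013045008250692807
```

Call:
{"name": "move_arm", "arguments": {"steps": [[[0, 0, 0], [-0.001, -0.0001, 0], 1], [[0, 0, 0], [-0.001, -0.0001, 0], 1]]}}

```text
clock: 27.15
position: [0.5252, -0.1628, 0.0725]
orientation: [-0.107, 3.134, -0.003]
force: [5.3, 0.9, -1.2]
finger_gap: 0.0134
```

```bash
python3 rd.py 3
```

```text
clk 27.25 pos [ 0.5252 -0.1628  0.0725] yaw -176.08 j6 -1.569 jt6 [0.0251 0.0271 0.0277]
F [ 4.77  0.38 -1.19] T [ 0.273 -1.537 -0.025] Tz all [-0.01  -0.055 -0.012] gap 0.013204466147807997
```

Call:
{"name": "move_arm", "arguments": {"steps": [[[0, 0, 0], [-0.0015, -0.0001, 0], 1], [[0, 0, 0], [-0.0015, -0.0001, 0], 1]]}}

```text
clock: 27.5
position: [0.525, -0.1627, 0.0725]
orientation: [-0.107, 3.131, -0.003]
force: [8.2, -0.6, -3.0]
finger_gap: 0.0131
```

```bash
python3 rd.py 3
```

```text
clk 27.6 pos [ 0.5249 -0.1628  0.0725] yaw -176.07 j6 -1.569 jt6 [0.0662 0.0658 0.0656]
F [ 8.47 -0.42 -3.62] T [-0.171 -2.336 -0.094] Tz all [-0.081 -0.097 -0.104] gap 0.013545561611080517
```

Call:
{"name": "move_arm", "arguments": {"steps": [[[0, 0, 0], [-0.002, -0.0001, 0], 1], [[0, 0, 0], [-0.002, -0.0001, 0], 1]]}}

```text
clock: 27.85
position: [0.5246, -0.1626, 0.0725]
orientation: [-0.107, 3.127, -0.003]
force: [10.5, -1.0, -5.9]
finger_gap: 0.0134
```

```bash
python3 rd.py 3
```

```text
clk 27.95 pos [ 0.5246 -0.1627  0.0725] yaw -176.07 j6 -1.57 jt6 [0.1176 0.1176 0.1173]
F [10.69 -0.92 -5.1 ] T [-0.335 -2.873 -0.142] Tz all [-0.159 -0.138 -0.13 ] gap 0.012989874200336015
```

Call:
{"name": "move_arm", "arguments": {"steps": [[[0, 0, 0], [-0.0025, -0.0002, 0], 1], [[0, 0, 0], [-0.0025, -0.0002, 0], 1]]}}

```text
clock: 28.2
position: [0.5238, -0.1625, 0.0725]
orientation: [-0.107, 3.123, -0.003]
force: [9.7, -1.1, -4.5]
finger_gap: 0.0132
```

```bash
python3 rd.py 3
```

```text
clk 28.3 pos [ 0.5239 -0.1625  0.0725] yaw -176.06 j6 -1.57 jt6 [0.1112 0.1111 0.1108]
F [10.7  -1.33 -4.75] T [-0.253 -3.037 -0.108] Tz all [-0.163 -0.075 -0.086] gap 0.012771669833226655
```

Call:
{"name": "move_arm", "arguments": {"steps": [[[0, 0, 0], [-0.0025, -0.0002, 0], 1], [[0, 0, 0], [-0.0025, -0.0002, 0], 1]]}}

```text
clock: 28.55
position: [0.5231, -0.1624, 0.0725]
orientation: [-0.107, 3.118, -0.002]
force: [11.3, -0.9, -5.5]
finger_gap: 0.0133
```

```bash
python3 rd.py 3; python3 ov.py w7
```

```text
clk 28.65 pos [ 0.5231 -0.1624  0.0725] yaw -176.05 j6 -1.57 jt6 [0.1184 0.1194 0.1192]
F [11.31 -0.97 -5.38] T [-0.229 -3.052 -0.114] Tz all [-0.129 -0.082 -0.132] gap 0.012972282254052165
[ 0.52311913 -0.16239695  0.07247562] [-1.07410505e-01  3.11846805e+00 -2.19420593e-03] [10.86641874 -1.38921913 -4.95874436] [-0.22164576 -3.03989799 -0.13230316] [ 0.06727015 -0.06600453 -0.3436693   0.00220157 -1.27191526 -1.56983293] 28.65
TCP in stand [-0.08664808  0.00042196  0.07247562] tool x yaw -176.05334236347193
```

View pics/w7.png

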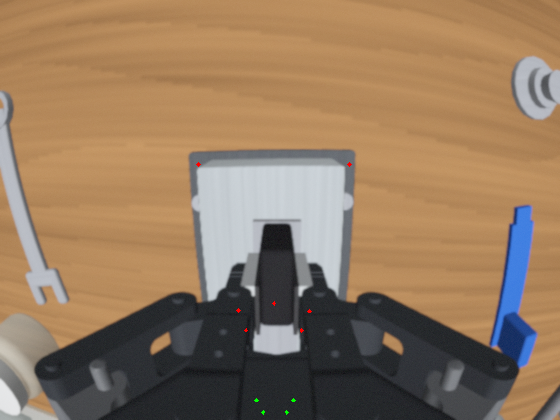

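Drag levels off at about 11 N while the blade slips, so the foot force is about 9 N, mid-window. Now I'll push the blade back home and level the tool.

Call:
{"name": "move_arm", "arguments": {"steps": [[[0, 0.5, 0], [0.001, 0, 0], 1], [[0, 1, 0], [0.002, 0.0001, 0], 1], [[0, 1, 0], [0.003, 0.0001, 0], 1], [[0, 1, 0], [0.003, 0.0001, 0], 1]]}}

```text
clock: 29.2
position: [0.524, -0.1628, 0.0725]
orientation: [0.108, -3.138, 0.002]
force: [-10.9, 0.7, 6.2]
finger_gap: 0.0132
```

```bash
python3 rd.py 3
```

```text
clk 29.3 pos [ 0.524  -0.1628  0.0725] yaw -176.07 j6 -1.568 jt6 [-0.1045 -0.1051 -0.1049]
F [-11.17   0.78   7.02] T [0.312 2.985 0.117] Tz all [0.108 0.121 0.123] gap 0.012802050304935541
```

Call:
{"name": "move_arm", "arguments": {"steps": [[[0, 0, 0], [0.0025, 0.0001, 0], 1], [[0, 0, 0], [0.0025, 0.0001, 0], 1]]}}

```text
clock: 29.55
position: [0.5241, -0.1631, 0.0725]
orientation: [0.107, -3.132, 0.002]
force: [-11.7, 1.0, 7.4]
finger_gap: 0.0131
```

```bash
python3 rd.py 3
```

```text
clk 29.65 pos [ 0.5241 -0.1631  0.0726] yaw -176.09 j6 -1.568 jt6 [-0.1801 -0.1806 -0.1801]
F [-11.6    1.95   7.47] T [0.727 3.283 0.145] Tz all [0.125 0.175 0.136] gap 0.012702529667478752
```

Call:
{"name": "move_arm", "arguments": {"steps": [[[0, 0, 0], [0.0035, 0.0002, 0], 1], [[0, 0, 0], [0.0035, 0.0002, 0], 1], [[0, 0, 0], [0.0035, 0.0002, 0], 1]]}}

```text
clock: 30.02
position: [0.5244, -0.1632, 0.0724]
orientation: [0.106, -3.124, 0.002]
force: [-15.1, 2.6, 9.7]
finger_gap: 0.0137
```

```bash
python3 rd.py 3
```

```text
clk 30.125 pos [ 0.5244 -0.1632  0.0725] yaw -176.1 j6 -1.567 jt6 [-0.2201 -0.2198 -0.2196]
F [-14.45   2.32   9.27] T [0.912 4.448 0.216] Tz all [0.211 0.234 0.202] gap 0.013037112819827237
```

Call:
{"name": "move_arm", "arguments": {"steps": [[[0, -0.8, 0], [0.005, 0.0003, 0], 1], [[0, -0.8, 0], [0.005, 0.0003, 0], 1], [[0, -0.8, 0], [0.005, 0.0003, 0], 1]]}}

```text
clock: 30.5
position: [0.5249, -0.1634, 0.0724]
orientation: [0.106, -3.127, 0.002]
force: [-20.8, 3.5, 12.8]
finger_gap: 0.0134
```

```bash
python3 rd.py 3
```

```text
clk 30.6 pos [ 0.5249 -0.1634  0.0724] yaw -176.11 j6 -1.568 jt6 [-0.3016 -0.3015 -0.3016]
F [-21.04   3.44  13.07] T [1.307 6.49  0.283] Tz all [0.276 0.295 0.279] gap 0.012986191434148774
```

Force of 21 N, well above the 11 N drag, with almost no motion: the tip is against the column. Relaxing, then releasing.

Call:
{"name": "move_arm", "arguments": {"steps": [[[0, -0.4, 0], [0.001, 0, 0], 1], [[0, -0.8, 0], [0.0005, 0, 0], 1], [[0, -0.8, 0], [0.0005, 0, 0], 0.8], [[0, -0.8, 0], [0.0005, 0, 0], 0.4], [[0, -0.8, 0], [0.0005, 0, 0], 0.4], [[0, -0.8, 0], [0.0005, 0, 0], 0.4]]}}

```text
clock: 31.35
position: [0.5255, -0.1635, 0.0723]
orientation: [-0.106, 3.138, -0.003]
force: [0.2, -0.3, 0.2]
finger_gap: 0.0512
```

Call:
{"name": "move_arm", "arguments": {"steps": [[[0, 0, 0], [0, 0, 0.03], 0.4], [[0, 0, 0], [0, 0, 0.08], 0.4], [[0, 0, 0], [-0.04, 0, 0.13], 0.4], [[0, 0, 0], [-0.08, 0, 0.16], 0.4], [[0, 0, 0], [-0.08, 0, 0.16], 0.4], [[0, 0, 0], [-0.08, 0, 0.16], 0.4]]}}

```text
clock: 32.1
position: [0.4455, -0.1633, 0.232]
orientation: [-0.107, 3.138, -0.002]
force: [-0.1, -0.7, -0.0]
finger_gap: 0.0511
```

```bash
python3 rd.py 2; python3 - <<'E'
from h import *
st=manip.state(); c=optics.capture("wrist"); im=np.ascontiguousarray(c["color"][:,:,::-1])
raw=im.copy()
S=(.6096,-.1570,np.radians(3.85))
def dot(P,col):
    w=R.from_euler("z",S[2]).apply(np.array(P)/1000)+[S[0],S[1],0]
    p=wproj(c,st,w); cv2.circle(im,tuple(int(v*16) for v in p),16,col,-1,shift=4)
for P in [(-135,37,40),(-135,-37,40)]: dot(P,(0,0,255))
for P in [(-106,12,45),(-106,-12,45),(-70,7,82),(-70,-7,82)]: dot(P,(0,255,0))
cv2.imwrite("pics/w8.png",cv2.resize(np.hstack([im[190:370,200:350],raw[190:370,200:350]]),None,fx=2.6,fy=2.6,interpolation=cv2.INTER_CUBIC))
c=optics.capture("top"); cv2.imwrite("pics/top8.png",c["color"][:,:,::-1])
E
```

```text
clk 32.15 pos [ 0.4455 -0.1633  0.2313] yaw -176.11 j6 -1.58 jt6 [-0.0017 -0.0004]
F [-0.2  -0.24 -0.22] T [ 0.018 -0.015  0.013] Tz all [0.015 0.011] gap 0.05104768846456124
```

View pics/w8.png

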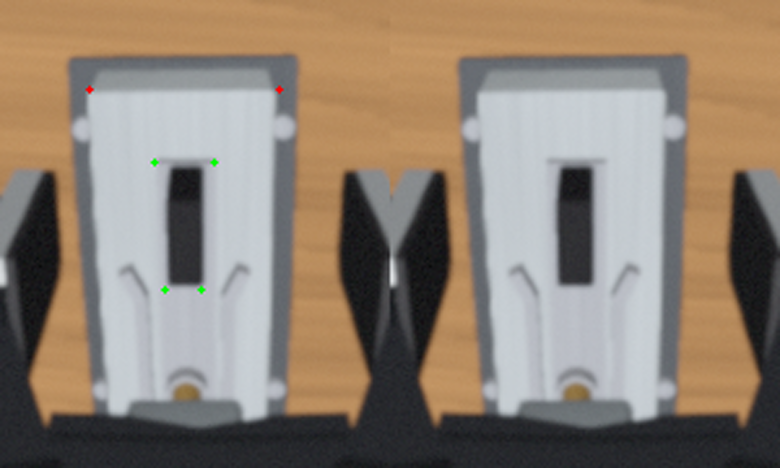

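View pics/top8.png

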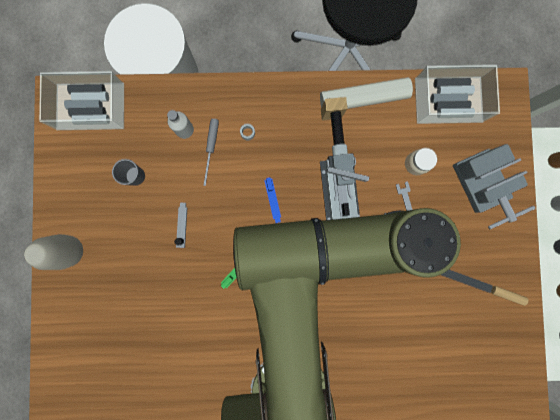

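The rear edge looks close to the first home picture, perhaps a pixel short. I'll measure it against that picture.

```bash
python3 - <<'E'
from h import *
st=manip.state(); c=optics.capture("wrist"); cv2.imwrite("pics/w9raw.png",c["color"][:,:,::-1])
A=cv2.imread("pics/w3raw.png",0).astype(float); B=cv2.imread("pics/w9raw.png",0).astype(float)
stA=dict(position=np.array([0.44461988,-0.16283288,0.22982919]),orientation=np.array([-1.07468159e-01,3.13755473,2.81717278e-03]))
cv2.imwrite("pics/cmp.png",cv2.resize(np.hstack([A[200:350,220:320],B[200:350,220:320]]).astype(np.uint8),None,fx=4,fy=4,interpolation=cv2.INTER_CUBIC))
S=(.6096,-.1570,np.radians(3.85))
for n,I,s in (("A",A,stA),("B",B,st)):
    print(n,s["position"],s["orientation"])
    for nm,x,z,ys in (("bedfront",-135,40,(-30,-25,-20,20,25,30)),("blade rear",-106,45,(-10,-9,9,10)),("handle front",-70,82,(-5,-3,-1,1,3,5))):
        prof=[]
        xs=np.arange(-9,9.01,.25)
        for y in ys:
            pts=np.array([wproj(c,s,R.from_euler("z",S[2]).apply(np.array([x+d,y,z])/1000)+[S[0],S[1],0]) for d in xs],np.float32)
            prof.append(cv2.remap(I.astype(np.float32),pts[:,0].copy(),pts[:,1].copy(),cv2.INTER_CUBIC).ravel())
        p=np.mean(prof,0); g=np.gradient(cv2.GaussianBlur(p.reshape(1,-1),(0,0),3).ravel())
        print(nm,"edge offsets mm: max+",xs[g.argmax()],g.max().round(1),"max-",xs[g.argmin()],g.min().round(1))
E
```

```text
A [ 0.44461988 -0.16283288  0.22982919] [-1.07468159e-01  3.13755473e+00  2.81717278e-03]
bedfront edge offsets mm: max+ 0.5 4.0 max- 6.0 -0.1
blade rear edge offsets mm: max+ 1.5 1.8 max- -1.5 -3.2
handle front edge offsets mm: max+ -1.0 9.3 max- -8.0 -0.1
B [ 0.44554855 -0.16334224  0.23081811] [ 1.06548280e-01 -3.13839221e+00  2.80915087e-03]
bedfront edge offsets mm: max+ 0.5 3.9 max- 5.5 -0.0
blade rear edge offsets mm: max+ 0.75 1.8 max- -2.25 -3.0
handle front edge offsets mm: max+ -1.75 10.1 max- -6.5 -0.1
```

View pics/cmp.png

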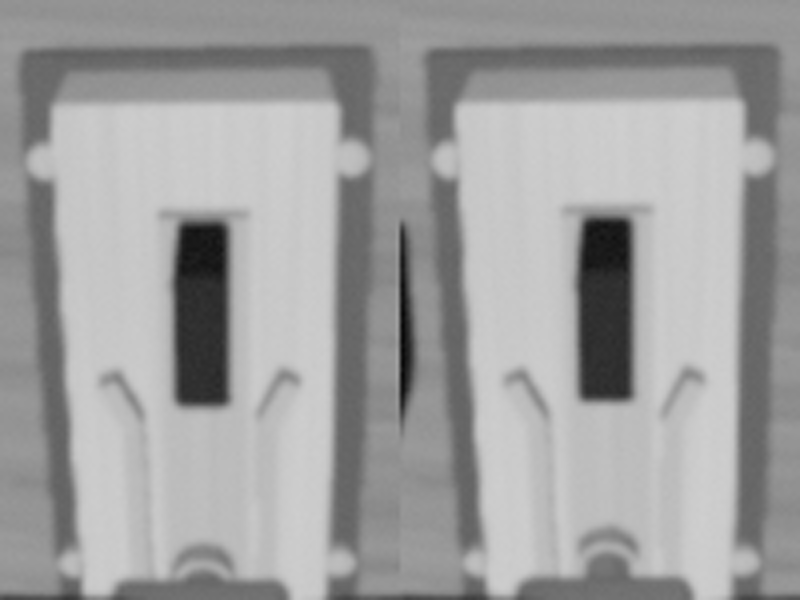

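The gauge sits about 0.75 mm back from the first home picture, so the re-push stopped short or sprang back. I'll push it home from behind, low on the handle, with closed fingers.

Call:
{"name": "move_arm", "arguments": {"steps": [[[0, 0, 0], [0.02, -0.0028, -0.04], 1], [[0, 0, 0], [0.029, -0.0028, -0.09], 1], [[0, 0, 0], [0.029, -0.0028, -0.13], 1], [[0, 0, 0], [0.029, -0.0028, -0.155], 1], [[0, 0, 0], [0.029, -0.0028, -0.167], 1], [[0, 0, 0], [0.029, -0.0028, -0.167], 1]]}}

```text
clock: 33.05
position: [0.4743, -0.1662, 0.0633]
orientation: [0.107, -3.137, 0.003]
force: [0.4, -0.8, 0.9]
finger_gap: 0.0
```

```bash
python3 rd.py 2;  python3 ov.py w10
```

```text
clk 33.1 pos [ 0.4749 -0.1663  0.0644] yaw -176.1 j6 -1.569 jt6 [-0.0002 -0.0001]
F [-0.14 -0.41  0.89] T [ 0.034 -0.035  0.004] Tz all [0.006 0.002] gap -1.5972967964413974e-05
[ 0.4749408  -0.16632381  0.0644467 ] [ 0.10683042 -3.138651    0.00376031] [-0.64429135  0.0132981   0.84061153] [ 0.02211391 -0.04508259  0.00162946] [ 0.06598259 -0.1660719  -0.45009958  0.00245522 -1.28796724 -1.56941769] 33.1
TCP in stand [-0.13498135 -0.00026112  0.0644467 ] tool x yaw -176.1012275730333
```

View pics/w10.png

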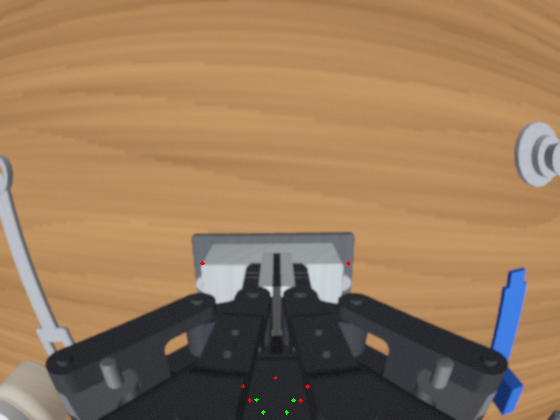

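Closed fingers are behind the handle at about (277,270). Creeping forward.

Call:
{"name": "move_arm", "arguments": {"steps": [[[0, 0, 0], [0.007, 0.0005, 0], 1], [[0, 0, 0], [0.013, 0.0009, 0], 1], [[0, 0, 0], [0.015, 0.001, 0], 1], [[0, 0, 0], [0.017, 0.0011, 0], 1], [[0, 0, 0], [0.017, 0.0011, 0], 1]]}}

```text
clock: 33.78
position: [0.4923, -0.1652, 0.065]
orientation: [0.107, -3.14, 0.004]
force: [0.5, -0.2, -0.9]
finger_gap: 0.0
```

Call:
{"name": "move_arm", "arguments": {"steps": [[[0, 0, 0], [0.001, 0.0001, 0], 1], [[0, 0, 0], [0.002, 0.0002, 0], 1], [[0, 0, 0], [0.002, 0.0002, 0], 1]]}}

```text
clock: 34.15
position: [0.4926, -0.1652, 0.065]
orientation: [0.106, -3.136, 0.004]
force: [-8.9, 1.1, 5.6]
finger_gap: 0.0001
```

Call:
{"name": "move_arm", "arguments": {"steps": [[[0, 0, 0], [0.0025, 0.0002, 0], 1], [[0, 0, 0], [0.0025, 0.0002, 0], 1]]}}

```text
clock: 34.4
position: [0.4925, -0.1652, 0.065]
orientation: [0.106, -3.129, 0.004]
force: [-13.7, 2.2, 9.0]
finger_gap: -0.0002
```

Call:
{"name": "move_arm", "arguments": {"steps": [[[0, -0.3, 0], [0.0035, 0.0002, 0], 1], [[0, -0.3, 0], [0.0035, 0.0002, 0], 1]]}}

```text
clock: 34.65
position: [0.4927, -0.1655, 0.065]
orientation: [0.105, -3.126, 0.004]
force: [-16.4, 2.7, 11.7]
finger_gap: 0.0002
```

Call:
{"name": "move_arm", "arguments": {"steps": [[[0, -0.5, 0], [0.0045, 0.0003, 0], 1], [[0, -0.5, 0], [0.0045, 0.0003, 0], 1]]}}

```text
clock: 34.9
position: [0.4931, -0.1659, 0.065]
orientation: [0.104, -3.125, 0.005]
force: [-20.6, 1.9, 12.6]
finger_gap: 0.0003
```

```bash
python3 rd.py 3
```

```text
clk 35.0 pos [ 0.4931 -0.1658  0.065 ] yaw -176.2 j6 -1.57 jt6 [-0.0805 -0.079  -0.0786]
F [-19.8    1.99  12.07] T [0.826 6.247 0.037] Tz all [0.053 0.05  0.009] gap 0.00019510677478431902
```

Call:
{"name": "move_arm", "arguments": {"steps": [[[0, -0.8, 0], [0.005, 0.0005, 0.001], 1], [[0, -0.8, 0], [0.005, 0.0005, 0.001], 1], [[0, -0.8, 0], [0.005, 0.0005, 0.001], 1]]}}

```text
clock: 35.38
position: [0.4935, -0.166, 0.0651]
orientation: [0.102, -3.128, 0.006]
force: [-19.4, 1.3, 8.5]
finger_gap: 0.0002
```

```bash
python3 rd.py 3
```

```text
clk 35.475 pos [ 0.4935 -0.166   0.065 ] yaw -176.26 j6 -1.571 jt6 [-0.0748 -0.0747 -0.0747]
F [-19.18   0.99   8.26] T [0.489 5.953 0.05 ] Tz all [0.029 0.075 0.047] gap -2.2805378581409537e-05
```

Call:
{"name": "move_arm", "arguments": {"steps": [[[0, -0.7, 0], [0.006, 0.0006, 0.002], 1], [[0, -0.7, 0], [0.006, 0.0006, 0.002], 1], [[0, -0.7, 0], [0.006, 0.0006, 0.002], 1]]}}

```text
clock: 35.85
position: [0.4936, -0.1661, 0.0651]
orientation: [0.1, -3.126, 0.006]
force: [-21.8, 1.7, 8.7]
finger_gap: 0.0
```

```bash
python3 rd.py 3
```

```text
clk 35.95 pos [ 0.4936 -0.1661  0.0651] yaw -176.34 j6 -1.572 jt6 [-0.081  -0.081  -0.0809]
F [-21.95   1.56   7.44] T [0.395 6.985 0.026] Tz all [0.028 0.034 0.016] gap 8.375836089153647e-05
```

Stalled at x 0.4936 under 22 N. Backing off to look again from the same viewpoint.

Call:
{"name": "move_arm", "arguments": {"steps": [[[0, -0.6, 0], [-0.003, 0, 0], 1], [[0, -0.6, 0.3], [-0.02, -0.001, 0], 1], [[0, -0.6, 0.3], [-0.03, 0.001, 0.04], 1], [[0, -0.6, 0.3], [-0.045, 0.002, 0.1], 0.4], [[0, -0.6, 0.3], [-0.049, 0.003, 0.15], 0.4], [[0, -0.6, 0.3], [-0.049, 0.003, 0.165], 0.4], [[0, -0.6, 0.3], [-0.049, 0.003, 0.165], 0.4], [[0, -0.6, 0.3], [-0.049, 0.003, 0.165], 0.4]]}}

```text
clock: 36.95
position: [0.4442, -0.1629, 0.2281]
orientation: [0.109, -3.134, 0.006]
force: [-0.4, 0.2, -1.2]
finger_gap: 0.0515
```

```bash
cat > edge.py <<'E'
from h import *
import sys
st=manip.state(); c=optics.capture("wrist"); cv2.imwrite(f"pics/{sys.argv[1]}.png",c["color"][:,:,::-1])
A=cv2.imread("pics/w3raw.png",0).astype(float); B=cv2.cvtColor(c["color"],cv2.COLOR_RGB2GRAY).astype(float)
stA=dict(position=np.array([0.44461988,-0.16283288,0.22982919]),orientation=np.array([-1.07468159e-01,3.13755473,2.81717278e-03]))
S=(.6096,-.1570,np.radians(3.85))
for n,I,s in (("A",A,stA),("B",B,st)):
    print(n,s["position"],s["orientation"])
    for nm,x,z,ys in (("bedfront",-135,40,(-30,-25,-20,20,25,30)),("blade rear",-106,45,(-10,-9,9,10)),("handle front",-70,82,(-5,-3,-1,1,3,5))):
        prof=[]
        xs=np.arange(-9,9.01,.1)
        for y in ys:
            pts=np.array([wproj(c,s,R.from_euler("z",S[2]).apply(np.array([x+d,y,z])/1000)+[S[0],S[1],0]) for d in xs],np.float32)
            prof.append(cv2.remap(I.astype(np.float32),pts[:,0].copy(),pts[:,1].copy(),cv2.INTER_CUBIC).ravel())
        p=np.mean(prof,0); g=np.gradient(cv2.GaussianBlur(p.reshape(1,-1),(0,0),7).ravel())
        print(nm,"max+",xs[g.argmax()].round(2),"max-",xs[g.argmin()].round(2))
E
python3 edge.py w11raw
```

```text
A [ 0.44461988 -0.16283288  0.22982919] [-1.07468159e-01  3.13755473e+00  2.81717278e-03]
bedfront max+ 0.6 max- 6.0
blade rear max+ 1.5 max- -1.4
handle front max+ -1.1 max- -8.1
B [ 0.44420288 -0.16285774  0.22807692] [ 0.10856959 -3.13357932  0.0055907 ]
bedfront max+ 0.5 max- 4.7
blade rear max+ 1.4 max- -1.4
handle front max+ -1.1 max- -8.0
```

View pics/w11raw.png

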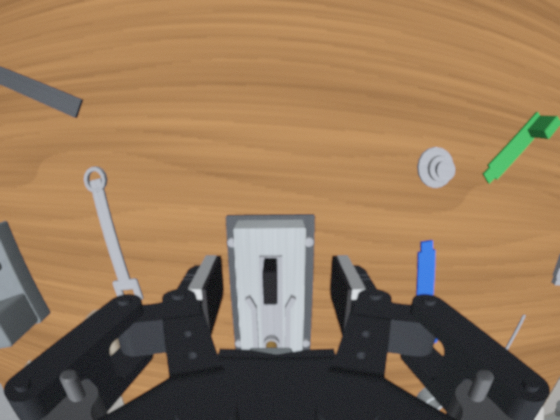

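All edges now match the first home picture to within 0.1 mm. The arm is clear and nothing has touched the screw since the tug test. Handing in.

```bash
python3 -c "
from cell import order, manip
print(manip.state()['force'],manip.state()['clock']); print(order.close_job())"
```

```text
[-0.01512923 -0.18968781 -0.59046238] 37.0
the job is handed in; nothing more can be done
None
```

The thin gauge is home against the column and lightly nipped under the stop screw. I handed the job in at 37 s with the arm clear.

- **Gauge:** I picked up the block-handled one, laid its blade on the bed and slid it in until the tip met the column.
- **Screw:** I turned it about 192° clockwise in two grips, until the turning torque rose.
- **Nip check:** A tug on the blade levelled off at about 11 N of drag. That puts the foot force at about 9 N, inside the 4 to 14 N window.
- **Torque reading:** The wrist torque was too noisy to place first touch exactly, so the nip rests on the tug test. I did not repeat the tug afterwards, and nothing touched the screw after it.
- **Home check:** The tug drew the blade out slightly, and my first push back left it about 0.75 mm short. I pushed it again from behind, up to about 22 N. In the last picture its edges match the first home picture to about 0.1 mm.
- **Rest of the bench:** I never went near the look-alikes or other tools. The later pictures show them where they were, apart from what the arm hid from view.

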